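Stand the tipped solvent bottles back in their lane

TASK

Two of the aluminium solvent bottles have tipped forward out of the row. Stand each one upright again, cap up, in the middle of the black round mat of its own size in the gap among its neighbours: the big bottle on the big mat, the small one on the small mat. Leave the bottles that are still standing, the washer tray and the tools where they are.

Things in the scene. Friction and masses are not known exactly. Their poses are not given: they have to be found in the camera images.
- lane: hardwood board on the bench, 320 mm deep (its x axis, away from the robot) by 500 mm (y), 18 mm thick; origin at the centre of its underside. The row of six places, 76 mm apart along y, stands at its x = +90 mm, give or take 4. A rail 14 mm high above the board closes the far edge and the ends beside the row; the front is open. Fixed; place and yaw vary.
- mat_big: round black rubber mat, 60 mm diameter, flat in the board's top (under 1 mm proud): the empty place of the big bottle in the row. Origin at its centre on the board's top. Fixed; its yaw means nothing.
- mat_small: round black rubber mat, 46 mm diameter, flat in the board's top: the empty place of the small bottle in the row. Origin at its centre on the board's top. Fixed; its yaw means nothing.
- big_mid (a point): the tipped big bottle: aluminium bottle, 136 mm tall: body 54 mm across up to 92 mm, a short cone, black round cap 28 mm across from 102 to 136 mm up. Point on its axis, 68 mm above the foot; z axis runs from foot to cap. Starts lying on the front part of the board, foot towards the row, cap roughly towards the robot; it can roll. About 200 g, give or take 30 percent.
- small_mid (a point): the tipped small bottle: aluminium bottle, 124 mm tall: body 42 mm across up to 78 mm, a short cone, black round cap 28 mm across from 88 to 124 mm up. Point on its axis, 62 mm above the foot; z axis runs from foot to cap. Starts lying on the front part of the board, foot towards the row, cap roughly towards the robot; it can roll. About 130 g, give or take 30 percent.
- stand_a_mid (a point): a big bottle standing in the row, loose, of the same shape and size as the tipped big one. Point on its axis, 68 mm above the foot; z axis runs from foot to cap.
- stand_c_mid (a point): a big bottle standing in the row, loose, of the same shape and size as the tipped big one. Point on its axis, 68 mm above the foot; z axis runs from foot to cap.
- stand_b_mid (a point): a small bottle standing in the row, loose, of the same shape and size as the tipped small one. Point on its axis, 62 mm above the foot; z axis runs from foot to cap.
- stand_d_mid (a point): a small bottle standing in the row, loose, of the same shape and size as the tipped small one. Point on its axis, 62 mm above the foot; z axis runs from foot to cap.
- rack_l: slotted grey plastic rack full of circuit boards, fixed on the bench beyond the lane's left (+y) end: 130 mm (x) by 70 mm (y), 110 mm tall; origin at the centre of its underside.
- rack_r: the same kind of rack, fixed beyond the lane's right (-y) end; origin at the centre of its underside.
- washers_mid (a point): shallow round glass tray of washers, 64 mm diameter, 16 mm high, loose on the front part of the board between the tipped bottles; point at its centre, 8 mm above its underside.
- pump_mid (a point): aluminium desoldering pump lying loose on the bench to the right, nearer the robot, about 185 mm long along its x axis, 24 mm high; point at the middle of its barrel.
- driver_mid (a point): yellow screwdriver, 180 mm long along its x axis, lying loose on the bench to the left, nearer the robot; point near its middle.
- cover_mid (a point): grey battery compartment cover, 65 by 45 by 6 mm, lying loose on the board in the middle, behind the washer tray; point at its centre.
There are look-alikes about, which are no part of the job. What is shaped like the part that bears small_mid but pink is not meant.

How it is judged:
At the end, for the whole second after the job is handed in: Both bottles that were lying stand upright (within 0.08 rad), cap up, on the board, each centred within 15 mm on the mat of its own size; the four bottles that were standing are still upright and within 12 mm of where they were; tray, pump, screwdriver and cover are within 25 mm of where they were (angle between each of big_mid, small_mid, stand_a_mid, stand_b_mid, stand_c_mid, stand_d_mid's own z axis and vertical below 0.08 rad and horizontal distance between big_mid and mat_big below 0.015 m and z of big_mid in the frame of lane between 0.082 and 0.09 m and horizontal distance between small_mid and mat_small below 0.015 m and z of small_mid in the frame of lane between 0.076 and 0.084 m and distance of each of stand_a_mid, stand_b_mid, stand_c_mid, stand_d_mid from where it was at the start of the episode below 0.012 m and distance of each of washers_mid, pump_mid, driver_mid, cover_mid from where it was at the start of the episode below 0.025 m); the robot touches nothing.
It fails at once if a bottle that was standing is knocked over (angle between any of stand_a_mid, stand_b_mid, stand_c_mid, stand_d_mid's own z axis and vertical above 0.5 rad).
It fails at once if the washer tray, the pump, the screwdriver or the battery cover is pushed out of its place (over 30 mm) (distance of any of washers_mid, pump_mid, driver_mid, cover_mid from where it was at the start of the episode above 0.03 m).
It also fails if it takes over 64 s, if anything falls off the work surface, if the arm or the gripper's body presses on something with over 40 N, if the wrist force passes 120 N, or if a joint passes its speed limit or range.

ROBOT

A 6-joint arm with a two-finger parallel gripper is mounted at the origin on the work surface. World frame = base frame: x ahead of the robot, y to its left, z up, the work surface at z = 0. Lengths are in m, angles in rad, forces in N, time in s.
With the tool pointing down it reaches from about 0.35 to 0.925 m from the base axis. Payload 6.4 kg.
Tool frame: the origin (TCP) lies at the very end of the fingers, on their centre line; the grasp point (between the pads) lies 19 mm behind it; z points along the fingers, y is the direction in which the jaws open and shut (so a half turn about z gives the same grasp; the last joint's range is limited). The gripper opens to 94 mm and grips with 3 to 60 N. Pads are 16 mm wide; open, the fingers measure 119 mm over their backs; the gripper's body (75 mm by 177 mm) begins 78 mm behind the grasp point.
Start: joints at [-1.416, 0.245, 1.558, -0, 1.339, -0.174], TCP at [0.21, -0.615, 0.205] pointing down, gripper open.
Joint ranges: [-3.13, 3.13], [-1.02, 2.26], [0.13, 2.54], [-0.95, 4.09], [0.21, 2.88], [-2.74, 2.74]. Speed limits (rad/s): [2.57, 2.57, 3.14, 3.14, 3.14, 3.14].

INTERFACE

Orientations are given as a 3x3 rotation matrix whose columns are the frame's x, y, z axes.
In Python, from plant import env gives the robot as it stands. The module is installed in compiled form; this text tells all that it offers. Calls block until the motion is done:
- env.goto(position, orientation): joint-space move of the TCP to a pose.
- env.move_linear(position, attitude=None, speed=0.15, stop_force=None): straight line of the TCP; attitude=None keeps the orientation; speed is the mean speed in m/s. With stop_force (N) it stops when the force on the tool has changed by that much, and returns True; else False.
- env.set_joints(angles): joint-space move.
- env.set_gripper(opening, grip_force=None): opening from 0.0 (shut) to 1.0 (fully open); grip_force is the grip in N (None keeps the last); returns when the fingers have stopped.
- env.pause(seconds).
- env.inverse_kinematics(position, orientation): joint angles nearest the present ones, or None.
- env.snapshot(name): name is "scene" or "top" or "wrist"; returns a dict with "color" (480x640x3 uint8, red, green, blue), "fx", "fy", "cx", "cy" (pixels), "R" (3x3) and "t" (3): a world point X has camera coordinates R X + t; the wrist camera has in their place "hand_eye" (4x4, takes a point from camera to tool coordinates, whose origin is the TCP and whose axes are the flange's). Camera axes: x right, y down, z forward; pixel columns grow to the right and rows downward; lengths in m; the calibration is good to about 2 mm. A picture is of the moment at which its call begins: read the wrist's pose just before it. There is no depth.
A pose or a line that the arm cannot do raises env.MotionError and nothing moves.
- env.job_done(): hands the job in, once; it reports no verdict.
Readings, each from a call of its own:
- env.get_time_s(): time.
- env.get_joint_pos(): joint angles.
- env.get_joint_velocities(): joint speeds.
- env.get_joint_torque(): joint torques, N m.
- env.get_eef_pos(): TCP position.
- env.get_ee_rot(): TCP orientation.
- env.get_force(): force on the tool from outside, world axes, zero at the start.
- env.get_moment(): the same for the moment, N m.
- env.get_opening(): opening from 0.0 (shut) to 1.0 (fully open).
Only numpy, scipy, OpenCV 4.12 (cv2) and the standard library are available. Lean on these libraries where they do the work, as an engineer would, in place of code of your own. Each camera call takes 0.05 s, during which the arm holds its last target. There are 200 camera calls.

## Working session

There is one attempt and no reset: what is moved stays moved. The work goes in short steps, each a Python script; the robot and the scene stay as the last script left them, time stands still between calls to the robot, and variables do not carry over. Pictures are saved under pics/ and viewed, about 8 in all and at most 12, crops included, and the job is handed in when it is done.

```bash
mkdir -p pics
python3 - <<'E'
from plant import env
import cv2,pickle
d={}
for n in("scene","top"):
    s=env.snapshot(n); d[n]=s; cv2.imwrite(f"pics/{n}0.png",s["color"][:,:,::-1]); print(n,s["fx"],s["cx"],s["cy"],s["R"],s["t"])
pickle.dump(d,open("s0.pkl","wb")); print(env.get_time_s())
E
```

```text
scene 624.7692706186474 325.38327908746606 236.2318567760593 [[ 0.77833434  0.62782201  0.00593094]
 [ 0.55130012 -0.678886   -0.48495565]
 [-0.3004394   0.38072736 -0.87451863]] [-0.40405136 -0.25700238  1.54702947]
top 447.8032592908152 330.74711265743446 236.8506483015077 [[-0.00486786 -0.99981893  0.01839598]
 [-0.99442691  0.00290254 -0.10538835]
 [ 0.10531587 -0.01880647 -0.99426097]] [0.00578553 0.52204068 0.9879917 ]
0.1
```

View pics/top0.png

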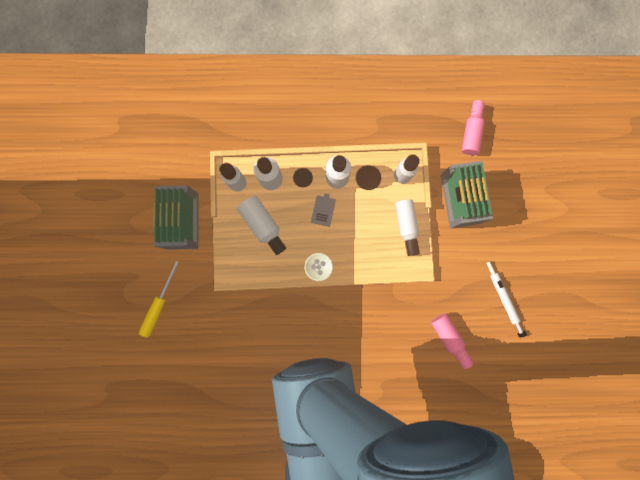

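View pics/scene0.png

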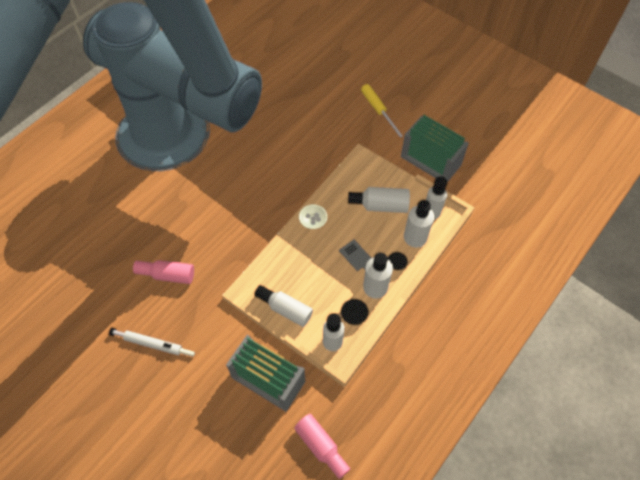

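Top view: standing bottles at about (230,175), (266,170), (338,170) and (407,168). The small mat is at (303,177) and the big mat at (368,177). The big tipped bottle has its foot at about (250,205) and cap at (277,246); the small one has its foot at (405,205) and cap at (412,248). The pink ones are decoys. Next I'll measure caps, bodies and mats from both views.

```bash
cat > h.py <<'E'
import numpy as np,cv2
def toworld(s,uv,z):
    R,t=s["R"],s["t"]; c=-R.T@t
    d=R.T@np.array([(uv[0]-s["cx"])/s["fx"],(uv[1]-s["cy"])/s["fy"],1])
    return c+d*(z-c[2])/d[2]
def seed(mask,uv,r=6):
    n,l,st,ce=cv2.connectedComponentsWithStats(mask.astype(np.uint8))
    u,v=map(int,uv); w=l[v-r:v+r+1,u-r:u+r+1].ravel(); w=w[w>0]
    if not len(w): return None,None
    k=np.bincount(w).argmax(); return l==k,ce[k]
E
python3 - <<'E'
import pickle; from h import *
d=pickle.load(open("s0.pkl","rb"))
pts={"top":dict(matS=(303,177),matB=(368,177),capB=(277,246),capS=(412,248),bodyB=(260,218),bodyS=(406,215)),
"scene":dict(matS=(397,261),matB=(354,312),capB=(356,198),capS=(264,293),bodyB=(385,200),bodyS=(292,307))}
Z=dict(matS=.0185,matB=.0185,capB=.045,capS=.039,bodyB=.045,bodyS=.039)
for n in pts:
    s=d[n]; hsv=cv2.cvtColor(s["color"],cv2.COLOR_RGB2HSV); im=s["color"].astype(int)
    P={}
    for k,uv in pts[n].items():
        m=hsv[...,2]<75 if k[0]!='b' else (hsv[...,1]<70)&(hsv[...,2]>85)
        mm,c=seed(m,uv)
        if mm is None: print(n,k,"none",hsv[uv[1],uv[0]]);continue
        P[k]=toworld(s,c,Z[k]); ys,xs=np.nonzero(mm)
        a=cv2.minAreaRect(np.c_[xs,ys].astype(np.float32))
        print(n,k,c.round(1),mm.sum(),P[k].round(4),"rect",np.round(a[1],1))
    for b in "BS":
        if "cap"+b in P and "body"+b in P:
            v=P["cap"+b]-P["body"+b]; print(b,"ang",np.degrees(np.arctan2(v[1],v[0])),np.linalg.norm(v))
E
python3 - <<'E'
import cv2
a=cv2.imread("pics/top0.png")[135:295,205:440]
cv2.imwrite("pics/crop.png",cv2.resize(a,None,fx=3.4,fy=3.4,interpolation=cv2.INTER_CUBIC))
E
```

```text
top matS none [ 13 115  80]
top matB none [ 12 122  94]
top capB [276.6 245.1] 160 [0.5022 0.1243 0.045 ] rect [14.8 10.8]
top capS none [ 11  98 112]
top bodyB [258.2 219.3] 1076 [0.56   0.1658 0.045 ] rect [47.7 23.4]
top bodyS [406.6 219.3] 703 [ 0.5602 -0.1676  0.039 ] rect [41.8 18. ]
B ang -144.33589543558156 0.07113811228562925
scene matS [389.7 260.8] 408 [0.6513 0.0586 0.0185] rect [17.1 33.3]
scene matB [354.2 311.6] 505 [ 0.6636 -0.0837  0.0185] rect [23. 26.]
scene capB [355.3 197.6] 139 [0.5036 0.126  0.045 ] rect [10. 13.]
scene capS [262.8 293.4] 156 [ 0.4959 -0.1785  0.039 ] rect [14.6 11.3]
scene bodyB [386.2 199.3] 1063 [0.5601 0.1662 0.045 ] rect [47.  23.7]
scene bodyS [289.7 307.5] 877 [ 0.5597 -0.1671  0.039 ] rect [45.2 20.7]
B ang -144.5956302235711 0.06932406836384573
S ang -169.8616286453361 0.064763196657737
```

View pics/crop.png

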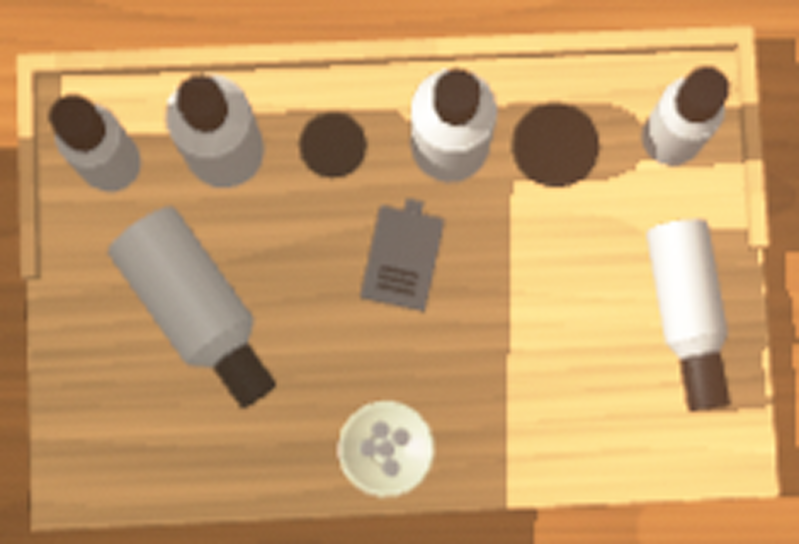

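Crop view: mats at crop (333,145) and (556,144), small cap at (706,381), tray at (386,448). My plan is to grip each cap at about 45° forward-down, lift, and turn half a turn about the tool axis, which takes the bottle from lying to upright. I'll check IK for this.

```bash
cat >> h.py <<'E'
def rot(a,n,e):   # a: bottle axis (foot->cap), n: perpendicular; tool z = -a cos e + n sin e
    z=-a*np.cos(e)+n*np.sin(e); y=np.cross(a,n)
    return np.c_[np.cross(y,z),y,z]
FL=np.diag([-1.,-1,1])
def tcp(p,R): return p+0.019*R[:,2]
E
python3 - <<'E'
import pickle; from h import *
from plant import env
d=pickle.load(open("s0.pkl","rb"));s=d["top"]
f=lambda u,v,z:toworld(s,(u/3.4+205,v/3.4+135),z)
mS,mB,cS,tr=f(333,145,.0185),f(556,144,.0185),f(706,381,.039),f(386,448,.034)
print(mS,mB,cS,tr)
print("lane yaw pts",f(30,528,.018),f(777,495,.018))
bot={"S":(np.r_[.4965,-.178,.039],np.radians(-169.9),mS,.106,),"B":(np.r_[.503,.125,.045],np.radians(-144.5),mB,.119)}
Zu=np.array([0,0,1.])
for b,(c,ang,m,h) in bot.items():
  a=np.r_[np.cos(ang),np.sin(ang),0]
  for e in np.radians([35,45,55]):
    for fl in (0,1):
      R=rot(a,-Zu,e); R=R@FL if fl else R
      q=env.inverse_kinematics(tcp(c,R),R); q2=env.inverse_kinematics(tcp(c+[0,0,.22],R),R)
      print(b,round(np.degrees(e)),fl,"pick",None if q is None else q.round(2),"lift",None if q2 is None else q2.round(2))
      for az in(-30,0,30):
        hh=np.r_[np.cos(np.radians(az)),np.sin(np.radians(az)),0]
        R=rot(Zu,hh,e); R=R@FL if fl else R
        p=np.r_[m[:2],.0185+h]
        q=env.inverse_kinematics(tcp(p,R),R); q2=env.inverse_kinematics(tcp(p+[0,0,.15],R),R)
        print("    place",az,None if q is None else q.round(2),None if q2 is None else q2.round(2))
E
```

```text
[0.6611998  0.06737096 0.0185    ] [ 0.66183242 -0.08493433  0.0185    ] [ 0.4972708  -0.17975126  0.039     ] [0.45418311 0.03152836 0.034     ]
lane yaw pts [0.40292367 0.26726752 0.018     ] [ 0.42231333 -0.22984292  0.018     ]
S 35 0 pick [-0.97  0.15  2.37  1.49  0.84 -0.78] lift [-0.97 -0.44  2.33  1.04  1.04 -0.04]
    place -30 [ 0.06  0.2   1.91 -0.6   0.59 -0.56] [ 0.06  0.01  1.81 -0.44  0.84 -0.78]
    place 0 [-0.09  0.12  1.99  0.13  0.42 -1.76] [-0.09 -0.08  1.89  0.08  0.72 -1.7 ]
    place 30 None [-0.23 -0.04  1.86  0.52  0.92 -2.56]
S 35 1 pick [-0.97  0.15  2.37  1.49  0.84  2.36] lift None
    place -30 [ 0.06  0.2   1.91 -0.6   0.59  2.58] [ 0.06  0.01  1.81 -0.44  0.84  2.36]
    place 0 [-0.09  0.12  1.99  0.13  0.42  1.38] [-0.09 -0.08  1.89  0.08  0.72  1.44]
    place 30 [-0.23  0.16  1.95  0.68  0.67  0.36] [-0.23 -0.04  1.86  0.52  0.92  0.59]
S 45 0 pick [-0.89  0.08  2.34  1.23  0.72 -0.48] lift [-0.89 -0.42  2.25  0.81  1.03  0.17]
    place -30 None [ 0.09 -0.02  1.9  -0.68  0.7  -0.55]
    place 0 None [-0.1  -0.13  2.    0.14  0.49 -1.76]
    place
[... 1695 characters left out ...]
]
    place 0 [-0.41  0.08  2.08  0.89  0.37  0.42] [-0.41 -0.14  1.98  0.51  0.62  0.85]
    place 30 [-0.55  0.19  1.96  0.99  0.84 -0.14] [-0.55 -0.02  1.87  0.82  1.03  0.15]
B 55 0 pick [-0.2  -0.02  2.33  0.89  0.57  0.04] lift [-0.2  -0.44  2.21  0.52  1.    0.55]
    place -30 None [-0.19 -0.12  2.03 -0.76  0.4  -0.66]
    place 0 None [-0.44 -0.18  2.08  0.86  0.47 -2.64]
    place 30 None None
B 55 1 pick None lift [-0.2  -0.44  2.21  0.52  1.   -2.59]
    place -30 None [-0.19 -0.12  2.03 -0.76  0.4   2.48]
    place 0 [-0.44  0.09  2.15  1.6   0.35 -0.29] [-0.44 -0.18  2.08  0.86  0.47  0.51]
    place 30 [-0.6   0.21  2.01  1.25  0.89 -0.39] [-0.6  -0.03  1.94  1.05  1.02 -0.06]
```

Using e = 35°, with placing azimuth about 0. Small bottle first.

```bash
cat >> h.py <<'E'
Zu=np.array([0,0,1.]); E=np.radians(35)
B={"S":dict(c=np.r_[.4966,-.179,.039],ang=np.radians(-169.5),m=np.r_[.6612,.0672],cc=.106,h=.109,off=.004),
   "B":dict(c=np.r_[.503,.125,.045],ang=np.radians(-144.5),m=np.r_[.6625,-.0845],cc=.119,h=.122,off=.002)}
def pick(env,b):
    a=np.r_[np.cos(b["ang"]),np.sin(b["ang"]),0]; R=rot(a,-Zu,E)
    g=tcp(b["c"]+a*(b["h"]-b["cc"])+Zu*b["off"],R)
    env.set_gripper(.62)
    pre=g-.09*R[:,2]
    env.goto(pre+[0,0,.2],R); env.move_linear(pre,speed=.15)
    hit=env.move_linear(g,speed=.08,stop_force=8)
    env.set_gripper(0,60); print("hit",hit,"opening mm",env.get_opening()*94)
    env.move_linear(g+[0,0,.26],speed=.12)
    print("force",env.get_force(),"open",env.get_opening()*94,env.get_time_s())
def hover(env,b,az=0.0,dz=.17):
    hh=np.r_[np.cos(az),np.sin(az),0]; R=rot(Zu,hh,E)
    p=tcp(np.r_[b["m"],.0185+b["h"]]-hh*b["off"],R)
    env.goto(p+[-.15,0,.2],R); env.move_linear(p+[0,0,dz],speed=.12)
    return p,R
def shot(env,names,tag):
    out={}
    for n in names:
        s=env.snapshot(n); out[n]=s; cv2.imwrite(f"pics/{n}_{tag}.png",s["color"][:,:,::-1])
    return out
E
python3 - <<'E'
from h import *; from plant import env
pick(env,B["S"]); shot(env,["scene","top"],"Slift")
a=cv2.imread("pics/scene_Slift.png")[60:420,100:560];cv2.imwrite("pics/v1.png",cv2.resize(a,None,fx=1.6,fy=1.6))
E
```

```text
hit False opening mm 27.022761571602206
force [-0.39034537  0.94197572 -0.31296055] open 27.1722362873521 8.2333
```

View pics/v1.png

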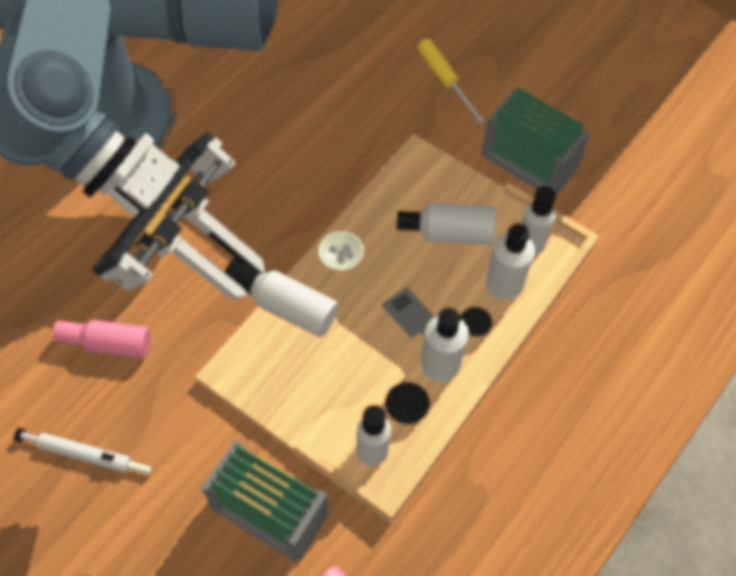

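The small bottle is held by its cap between the fingers at about (290,295) in the crop, and nothing else has moved. Next: turn it upright and hover over the small mat.

Run:
```python
from h import *; from plant import env
p,R=hover(env,B["S"]); print(p,env.get_eef_pos(),env.get_opening()*94,env.get_time_s())
shot(env,["scene","top"],"Shov")
a=cv2.imread("pics/scene_Shov.png")[80:380,240:540]; b=cv2.imread("pics/top_Shov.png")[80:305,200:440]
cv2.imwrite("pics/v2.png",np.hstack([cv2.resize(a,(400,400)),cv2.resize(b,(400,400))]))
```

```text
[0.66809795 0.0672     0.11193611] [0.66784107 0.06720831 0.28217696] 27.093725718956755 11.325
```

View pics/v2.png

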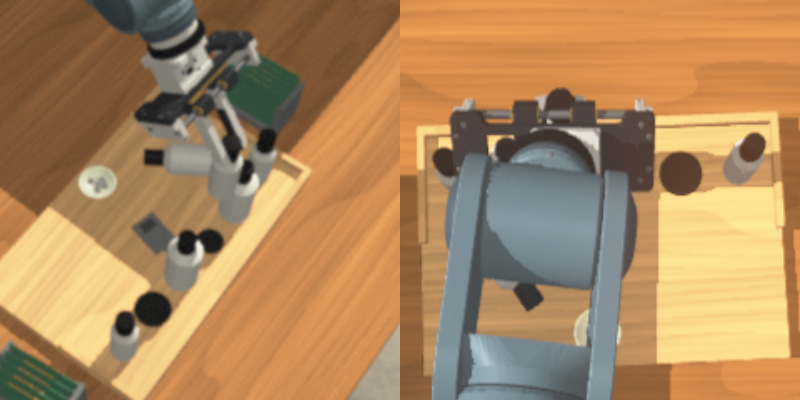

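Both views show the bottle looking upright over the gap, clear of its neighbours. Lowering it with a force stop, then releasing and backing off.

```bash
cat >> h.py <<'E'
def place(env,p,R):
    env.move_linear(p+[0,0,.015],speed=.12)
    hit=env.move_linear(p+[0,0,-.006],speed=.03,stop_force=5)
    print("hit",hit,"z err mm",(env.get_eef_pos()-p)*1000,env.get_force())
    env.set_gripper(.5); env.pause(.3)
    q=env.get_eef_pos(); env.move_linear(q-.10*R[:,2],speed=.12)
    env.move_linear(q-.10*R[:,2]+[-.1,0,.1],speed=.2); print(env.get_time_s())
E
python3 - <<'E'
from h import *; from plant import env
R=env.get_ee_rot(); b=B["S"]; p=tcp(np.r_[b["m"],.0185+b["h"]]-np.r_[1,0,0]*b["off"],R)
place(env,p,R)
shot(env,["scene","top"],"Sdone")
a=cv2.imread("pics/scene_Sdone.png")[80:380,240:540]; b=cv2.imread("pics/top_Sdone.png")[80:305,200:440]
cv2.imwrite("pics/v3.png",np.hstack([cv2.resize(a,(400,400)),cv2.resize(b,(400,400))]))
E
```

```text
hit True z err mm [0.47116273 0.00245978 1.29839504] [-1.17829021  0.67192268  3.46240928]
16.0417
```

View pics/v3.png

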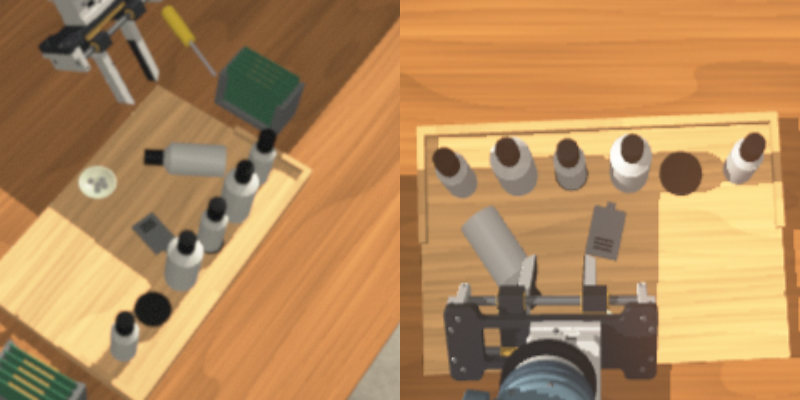

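The small bottle stands in its gap on the mat and its neighbours haven't moved. Now the big bottle.

Run:
```python
from h import *; from plant import env
s=env.snapshot("scene"); m,c=seed(cv2.cvtColor(s["color"],cv2.COLOR_RGB2HSV)[...,2]<75,(356,198)); print(toworld(s,c,.045))
pick(env,B["B"])
p,R=hover(env,B["B"]); print(p,env.get_eef_pos(),env.get_opening()*94,env.get_time_s())
shot(env,["scene","top"],"Bhov")
a=cv2.imread("pics/scene_Bhov.png")[80:380,240:540]; b=cv2.imread("pics/top_Bhov.png")[80:305,200:440]
cv2.imwrite("pics/v4.png",np.hstack([cv2.resize(a,(400,400)),cv2.resize(b,(400,400))]))
```

```text
[0.50350746 0.12589022 0.045     ]Traceback (most recent call last):
  File "<stdin>", line 3, in <module>
  File "h.py", line 24, in pick
    env.goto(pre+[0,0,.2],R); env.move_linear(pre,speed=.15)
                              ~~~~~~~~~~~~~~~^^^^^^^^^^^^^^^
plant.MotionError: the arm cannot follow that straight line within its joint ranges
```

Run:
```python
from h import *; from plant import env
print(env.get_joint_pos().round(2))
b=B["B"]; a=np.r_[np.cos(b["ang"]),np.sin(b["ang"]),0]
for e in(35,45):
  R=rot(a,-Zu,np.radians(e)); g=tcp(b["c"]+a*.003+Zu*b["off"],R)
  for k,dz in((.09,.2),(.09,.0),(.06,.15),(.06,0),(0,0),(0,.06),(0,.12),(0,.2),(0,.26)):
    q=env.inverse_kinematics(g-k*R[:,2]+[0,0,dz],R); print(e,k,dz,None if q is None else q.round(2))
```

```text
[-0.59 -0.86  2.49  0.94  1.25  0.16]
35 0.09 0.2 [-0.59 -0.86  2.49  0.94  1.25  0.16]
35 0.09 0.0 None
35 0.06 0.15 [-0.5  -0.68  2.53  1.02  1.05  0.02]
35 0.06 0 None
35 0 0 [-0.35  0.05  2.45  1.61  0.75 -0.76]
35 0 0.06 [-0.35 -0.17  2.48  1.4   0.76 -0.47]
35 0 0.12 [-0.35 -0.36  2.47  1.21  0.81 -0.2 ]
35 0 0.2 [-0.35 -0.54  2.42  1.03  0.91  0.07]
35 0 0.26 [-0.35 -0.62  2.36  0.94  0.99  0.22]
45 0.09 0.2 [-0.46 -0.76  2.36  0.73  1.21  0.35]
45 0.09 0.0 None
45 0.06 0.15 [-0.39 -0.62  2.42  0.78  1.02  0.25]
45 0.06 0 [-0.39 -0.27  2.5   1.08  0.75 -0.21]
45 0 0 [-0.28 -0.02  2.41  1.29  0.61 -0.39]
45 0 0.06 [-0.28 -0.2   2.41  1.07  0.68 -0.11]
45 0 0.12 [-0.28 -0.35  2.39  0.91  0.78  0.1 ]
45 0 0.2 [-0.28 -0.5   2.33  0.77  0.92  0.31]
45 0 0.26 [-0.28 -0.56  2.26  0.71  1.02  0.42]
```

Elbow limit on the back-off point. I'll come straight down over the cap instead, since the fingers straddle it with enough clearance.

```bash
sed -i 's/    pre=g-.09\*R\[:,2\]/    pre=g+[0,0,.03]/' h.py; sed -i 's/"B":dict(c=np.r_\[.503,.125,/"B":dict(c=np.r_[.5033,.1254,/' h.py
python3 - <<'E'
from h import *; from plant import env
pick(env,B["B"])
p,R=hover(env,B["B"]); print(p,env.get_eef_pos(),env.get_opening()*94,env.get_time_s())
shot(env,["scene","top"],"Bhov")
a=cv2.imread("pics/scene_Bhov.png")[80:380,240:540]; b=cv2.imread("pics/top_Bhov.png")[80:305,200:440]
cv2.imwrite("pics/v4.png",np.hstack([cv2.resize(a,(400,400)),cv2.resize(b,(400,400))]))
E
```

```text
hit False opening mm 27.131054799254642
force [ 0.27560049  0.20531864 -2.11912615] open 27.29255312471926 23.8333
[ 0.67139795 -0.0845      0.12493611] [ 0.67116428 -0.08450096  0.29519916] 26.91269987762949 27.3417
```

View pics/v4.png

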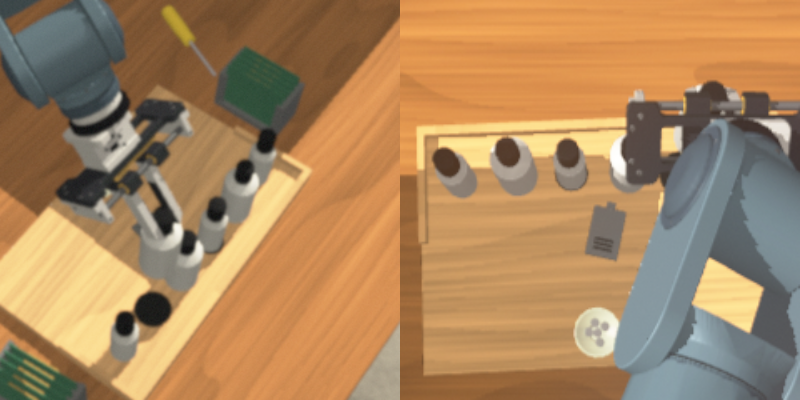

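The big bottle is held upright over the big mat, at about (160,245) in the left image, and it looks clear of its neighbours. Lowering it now.

Run:
```python
from h import *; from plant import env
R=env.get_ee_rot(); b=B["B"]; p=tcp(np.r_[b["m"],.0185+b["h"]]-np.r_[1,0,0]*b["off"],R)
place(env,p,R)
env.set_joints([-1.416,.245,1.558,0,1.339,-.174]) if False else None
env.move_linear(env.get_eef_pos()+[-.08,-.15,.08],speed=.2)
d=shot(env,["scene","top"],"Bdone")
import pickle
d0=pickle.load(open("s0.pkl","rb"))
# caps / bodies vs expected projection of upright bottles
for n in d:
    s=d[n]; v=cv2.cvtColor(s["color"],cv2.COLOR_RGB2HSV)[...,2]
    def proj(X):
        c=s["R"]@X+s["t"]; return np.array([s["fx"]*c[0]/c[2]+s["cx"],s["fy"]*c[1]/c[2]+s["cy"]])
    for k,ht,cc in(("S",.124,.106),("B",.136,.119)):
        uv=proj(np.r_[B[k]["m"],.018+cc]); m,c=seed(v<75,uv)
        print(n,k,"expected",uv.round(1),"cap",None if m is None else (c.round(1),m.sum(),((toworld(s,c,.018+cc)[:2]-B[k]["m"])*1000).round(1)))
a=cv2.imread("pics/scene_Bdone.png")[80:380,240:540]; b=cv2.imread("pics/top_Bdone.png")[80:305,200:440]
cv2.imwrite("pics/v5.png",np.hstack([cv2.resize(a,(400,400)),cv2.resize(b,(400,400))]))
```

```text
hit True z err mm [ 0.20068077  0.03539386 -1.47084633] [-1.99255049 -0.19603542  3.67753671]
32.1083
scene S expected [401.2 237.1] cap (array([401.8, 236.7]), np.int64(196), array([0.3, 1.6]))
scene B expected [356.4 288. ] cap (array([356.7, 287.9]), np.int64(191), array([0.3, 0.7]))
top S expected [300.8 165.7] cap None
top B expected [374.2 163.4] cap None
```

View pics/v5.png

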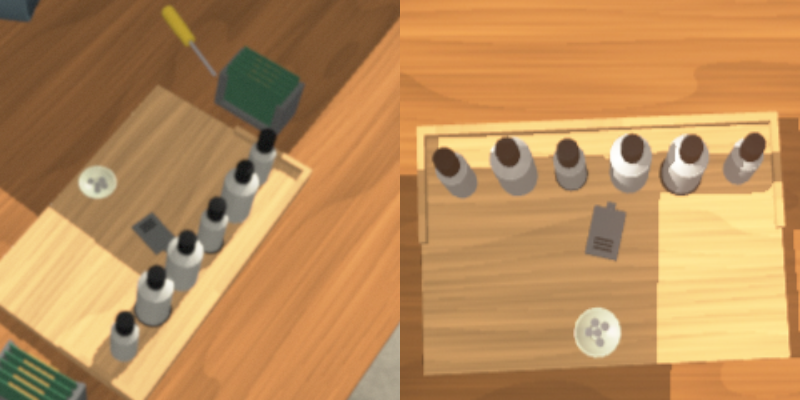

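All six bottles stand upright in the row, both mats are covered, and the tray and cover are in place. Handing in.

Run:
```python
from plant import env
import cv2,pickle,numpy as np
a=pickle.load(open("s0.pkl","rb"))["scene"]["color"].astype(int); b=cv2.imread("pics/scene_Bdone.png")[:,:,::-1].astype(int)
for n,(x0,x1,y0,y1) in dict(pump=(100,200,320,365),driver=(355,405,80,140),tray=(295,330,200,232),cover=(338,370,238,270)).items(): print(n,np.abs(a-b)[y0:y1,x0:x1].mean())
env.job_done(); print(env.get_time_s())
```

```text
pump 3.5924444444444443
driver 2.3186666666666667
tray 2.535416666666667
cover 2.2395833333333335
the job is handed in; nothing more can be done
the job is handed in; nothing more can be done
```

Both tipped bottles are standing again, cap up, each on the mat of its own size, and the job is handed in. I gripped each one by its cap, turned it upright in the air, and lowered it until the arm felt the mat. The clock read about 32 s just after the big bottle was released, against the 64 s limit.

- **Position:** in the last scene picture the caps are within about 2 mm of where bottles standing upright on the mats should show them.
- **Neighbours and loose items:** the four standing bottles look upright and in place in the final pictures. The pump, screwdriver, tray and cover regions show only small pixel differences from the start, so I saw no sign of movement there. I did not measure distances for any of these.
- **Checks that failed:** the same cap check in the top picture found nothing, because the sunlit caps were too bright for my threshold. I judged that view by eye, and it agrees.
- **Motion refused:** one approach line to the big bottle hit the elbow limit before anything moved, so I came down over its cap from above instead.

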